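Load a soil tin under the drop catch of a transit carrier

TASK

Load the loose soil tin into the empty place of the transit carrier: slide it across the table, round the things standing there, up the bevel and along the lane, so that its own edge lifts the drop catch, until it sinks into its round seat and the catch falls shut behind it. Keep the tin down on the table and deck, do not touch the catches with the robot, and leave everything else where it stands.

Things in the scene. Friction and masses are not known exactly. Their poses are not given: they have to be found in the camera images.
- tin: The loose tin to be loaded: round flat aluminium soil tin with slip-on lid, 92 mm diameter, 34 mm tall, about 0.3 kg (0.2 to 0.45), standing flat on the table, somewhere among the jars; too wide for most grippers and with nothing to grip. Origin at the centre of its underside, z up.
- tin_loaded: An identical tin already sitting in one of the carrier's two seats under its catch (which seat varies). Origin at the centre of its underside.
- carrier: Plywood two-tin carrier fixed to the table left of the robot's middle, mouth to the right. Origin on the table midway between the seats; x along the lanes, inward; y across, seats a/b at y = +56/-56 mm. Deck 236 mm wide, x = -150 to +90 mm, top 5 mm high. Fence at x = +50 mm, 32 mm high, stops a tin; behind it hinge brackets 60 mm and a handle 91 mm high (x = 84 mm).
- mouth_a (a point): Middle of the foot of the bevel before lane a, at table level, 180 mm before seat a's centre. The bevel rises 5 mm over 30 mm to the deck. Lane a runs straight from here to the seat, 97 mm wide between low wooden rails (tops 13 mm above the table) that begin 100 mm before the seat's centre, splayed or pointed in front.
- mouth_b (a point): Middle of the foot of the bevel before lane b, at table level, 180 mm before seat b's centre. The bevel rises 5 mm over 30 mm to the deck. Lane b runs straight from here to the seat, 97 mm wide between low wooden rails (tops 13 mm above the table) that begin 100 mm before the seat's centre, splayed or pointed in front.
- seat_a (a point): Centre of the floor of round seat a in the carrier (1.5 mm above the table). The seat is a pocket 97 mm across and 3.5 mm deep in the deck, with a cork liner.
- seat_b (a point): Centre of the floor of round seat b in the carrier (1.5 mm above the table). The seat is a pocket 97 mm across and 3.5 mm deep in the deck, with a cork liner.
- nose_a (a point): Lowest point of catch a's nose, mid-width: bent steel strip 24 mm wide, hinge pin 70 mm beyond seat a's centre, 52 mm up. Its arm lies over the seat (underside 48 mm up); its upright leg's inner face is 51 mm outside the seat's centre, this point 26 mm up when down; a lead-in slopes out and up to 102 mm outside, 51 mm up. A tin's front top edge lifts it; it drops behind a tin that is home.
- nose_b (a point): Lowest point of catch b's nose, mid-width: bent steel strip 24 mm wide, hinge pin 70 mm beyond seat b's centre, 52 mm up. Its arm lies over the seat (underside 48 mm up); its upright leg's inner face is 51 mm outside the seat's centre, this point 26 mm up when down; a lead-in slopes out and up to 102 mm outside, 51 mm up. A tin's front top edge lifts it; it drops behind a tin that is home.
- hook_a (a joint): Hinge angle in rad of the gravity catch over seat_a: 0 = down on its stop, grows as the nose rises (limit 0.9); it falls by its own weight (0.09 kg), no spring. Nose on the lid of a tin on the deck: about 0.10.
- hook_b (a joint): Hinge angle in rad of the gravity catch over seat_b: 0 = down on its stop, grows as the nose rises (limit 0.9); it falls by its own weight (0.09 kg), no spring. Nose on the lid of a tin on the deck: about 0.10.
- jar_1: Squat clear sample jar with white screw lid, 64 mm diameter, 60 mm tall, standing loose on the table among the work; origin at the centre of its underside.
- jar_2: Squat clear sample jar with white screw lid, 64 mm diameter, 60 mm tall, standing loose on the table among the work; origin at the centre of its underside.
- flask_1: Glass conical flask with red stopper, 70 mm base diameter, 120 mm tall, loose, standing at the edge of the work; origin at the centre of its underside.
- flask_2: Glass conical flask with red stopper, 70 mm base diameter, 120 mm tall, loose, standing at the edge of the work; origin at the centre of its underside.
- beaker: Clear plastic handled beaker, 112 mm across, 150 mm tall, loose and light, at the far right; a foil pan beyond it and the equipment along the table's edges are fixed and out of the way; origin at the centre of its underside.
- spatula: Spatula lying flat and loose on the table at the near right, 170 mm long along its x axis, under 35 mm high; origin near its middle, on the table.
Not all that is in view belongs to the job. Leave any red or turquoise look-alike of the tin alone.

How it is judged:
By the outcome, as a careful person would: the job done as asked, in the order asked, and still so for the second after the job is handed in, with the robot touching nothing.
It also fails if it takes over 64 s, if anything falls off the work surface, if the arm or the gripper's body presses on something with over 40 N, if the wrist force passes 120 N, or if a joint passes its speed limit or range.

ROBOT

A 6-joint arm with a two-finger parallel gripper is mounted at the origin on the work surface. World frame = base frame: x ahead of the robot, y to its left, z up, the work surface at z = 0. Lengths are in m, angles in degrees, forces in N, time in s.
With the tool pointing down it reaches from about 0.35 to 0.875 m from the base axis. Payload 4.2 kg.
Tool frame: the origin (TCP) lies midway between the tips of the shut fingers; the grasp point (between the pads) lies 19 mm behind it; z points along the fingers, y is the line along which they close (so a half turn about z gives the same grasp; the last joint's range is limited). The gripper opens to 87 mm and grips with 3 to 60 N. Pads are 19 mm wide; open, the fingers measure 117 mm over their backs; the gripper's body (75 mm by 190 mm) begins 51 mm behind the grasp point.
Start: joints at [-53.308, 22.042, 0.453, 0, -68.411, -14.817], TCP at [0.233, -0.58, 0.223] pointing down, gripper open.
Joint ranges: [-179.83, 179.83], [-69.29, 118.12], [-61.27, 80.66], [-181.25, 117.63], [-171.15, -9.14], [-177.46, 177.46]. Speed limits (degrees/s): [159.86, 159.86, 180, 180, 180, 180].

INTERFACE

Orientations are given as a 3x3 rotation matrix whose columns are the frame's x, y, z axes.
In Python, from station import sense, capture, camera_params, finish_job gives the robot as it stands.
- The arm moves only by the tool drive_tool, never from a script. Its argument "rows" is a list of rows, each an object of numbers: "tx", "ty", "tz": the shift along the tool's x, y, z in cm; "ax", "ay", "az": the turn, a rotation vector about the tool's x, y, z in rad; "claw": the finger opening in cm, from 0 to 8.7. In form: [{"tx": .., "ty": .., "tz": .., "ax": .., "ay": .., "az": .., "claw": ..}, ...]. A call has 1 to 10 rows; each row shifts and turns the commanded pose from where the row before left it, along the tool's axes as they then stand; what a row does not reach is not made up. A row lasts 1/12 s, in which the tool goes at most 41.7 mm and 7.16 degrees, less where a joint would pass 70% of its speed; a pose out of reach is approached as far as the arm can. A call with a gripper value outside its range is refused whole. The fingers move at their own pace and stop on an object; the grip force is fixed at half the most. Time passes only in rows, so rows that do not move let the fingers close. It gives the time, the measured TCP pose, the force, the opening and the grip force at its end, in the units of the state.
- sense(): the state, without advancing time (a new reading comes with each control period).
- capture(name): name is "side" or "top" or "wrist"; returns (picture, depth): 384x512x3 uint8, red, green, blue; 384x512 float32, m along the optical axis (not along the pixel's ray), 0 where there is no reading.
- camera_params(name): a dict with "intrinsics" (3x3 intrinsics, pixels), "R" (3x3) and "t" (3): a world point X has camera coordinates R X + t; the wrist camera has in their place "tool_from_camera" (4x4, takes a point from camera to tool coordinates, whose origin is the TCP and whose axes are the flange's). Camera axes: x right, y down, z forward; pixel columns grow to the right and rows downward; lengths in m; the calibration is good to about 2 mm. A picture is of the moment at which its call begins: read the wrist's pose just before it. camera_params takes no time and is no camera call.
- finish_job(): hands the job in; it is judged then, once.
The state is a dict: "time_s": time; "joints": joint angles; "joint_velocities": joint speeds; "effort": joint torques, N m; "tcp_pos": TCP position; "ee_rot": TCP orientation; "wrist_force": force on the tool from outside, world axes, zero at the start; "moment": the same for the moment, N m; "gripper_width": opening from 0.0 (shut) to 1.0 (fully open); "gripper_force": force on a finger pad.
Only numpy, scipy, OpenCV 4.12 (cv2) and the standard library are available. Lean on these libraries where they do the work, as an engineer would, in place of code of your own. Each camera call takes 0.05 s, during which the arm holds its last target. There are 200 camera calls.

## Working session

There is one attempt and no reset: what is moved stays moved. The work goes in short steps, Python scripts to look and compute and a tool call to move; the robot and the scene stay as the last step left them, time stands still between calls to the robot, and variables do not carry over. Pictures are saved under pics/ and viewed, at most 13 in all, crops included, and the job is handed in when it is done.

Besides the shell and the picture viewer there is one more tool, called after "Request:" as name(argument=value, ...) on one line, values as JSON. drive_tool: Moves the arm, as the interface text tells. Its arguments: {"type":"object","properties":{"rows":{"type":"array"}},"required":["rows"]}

```bash
mkdir -p pics; python3 - <<'E'
from station import *
import cv2,numpy as np
for n in("top","side"):
    p,d=capture(n);cv2.imwrite(f"pics/{n}0.png",p[...,::-1]);np.savez(f"{n}0.npz",p=p,d=d)
    c=camera_params(n);print(n,c)
s=sense();print(s)
E
```

```text
top {'intrinsics': array([[480.51229853,   0.        , 257.42610778],
       [  0.        , 480.51229853, 204.3412384 ],
       [  0.        ,   0.        ,   1.        ]]), 'R': array([[ 0.01070837, -0.99992901,  0.00522541],
       [-0.97892407, -0.01154895, -0.20389773],
       [ 0.20394361, -0.00293187, -0.97897825]]), 't': array([-0.12545241,  0.49151428,  1.28596487])}
side {'intrinsics': array([[357.49595295,   0.        , 262.51406513],
       [  0.        , 357.49595295, 194.47871617],
       [  0.        ,   0.        ,   1.        ]]), 'R': array([[-0.72448007, -0.68921274,  0.01069719],
       [-0.48336868,  0.49691675, -0.72071386],
       [ 0.49140956, -0.52731351, -0.69315013]]), 't': array([0.31362772, 0.33781388, 0.75953987])}
{'time_s': 0.1, 'joints': array([-5.33083139e+01,  2.20869851e+01,  3.85718703e-01, -2.52598050e-02,
       -6.84126806e+01, -1.48166673e+01]), 'joint_velocities': array([-0.08477772, -0.08117712,  0.15707727,  0.04991708,  0.07158246,
       -0.00102516]), 'effort': array([-4.77187477e-04, -3.91689348e+01,  1.87936342e+01,  4.23192725e+00,
        1.34559110e-02, -7.59276963e-05]), 'tcp_pos': array([ 0.23266687, -0.57947457,  0.22154962]), 'ee_rot': array([[-9.28059316e-01, -3.72431427e-01, -8.59557109e-04],
       [-3.72432401e-01,  9.28057499e-01,  1.83962134e-03],
       [ 1.12585622e-04,  2.02740464e-03, -9.99997938e-01]]), 'wrist_force': array([-0.30702326, -0.45597314, -0.16554668]), 'moment': array([ 0.03453264,  0.013049  , -0.02173439]), 'gripper_force': 0.0, 'gripper_width': 0.994850249823325}
```

View pics/top0.png

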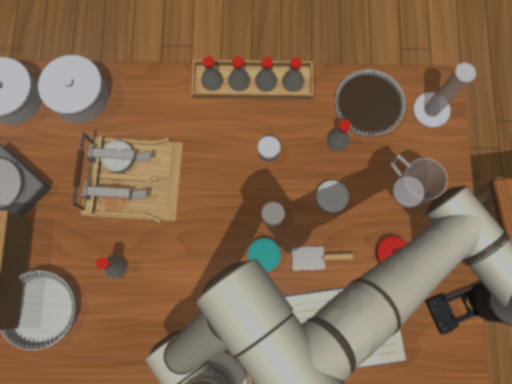

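View pics/side0.png

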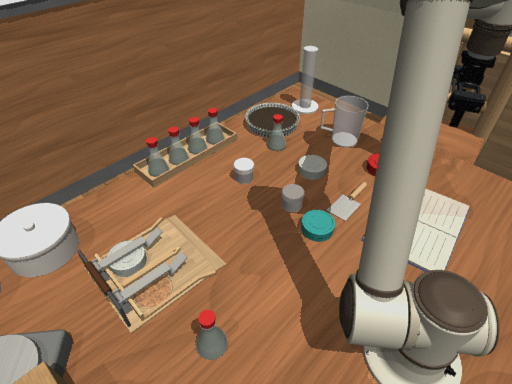

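The tin (grey) is at top-view (333,196) with jars at (269,148) and (273,213). The turquoise decoy is at (264,255). The carrier is at (75–183, 135–222): its upper seat is loaded and the lower lane (~y 193) is empty. I'll measure these now.

```bash
cat >h.py <<'E'
import numpy as np,cv2
from station import *
def pix2w(n,uv,z):
    c=camera_params(n);K,R,t=c["intrinsics"],np.array(c["R"]),np.array(c["t"])
    uv=np.atleast_2d(uv).astype(float);r=(R.T@np.linalg.inv(K)@np.c_[uv,np.ones(len(uv))].T).T
    o=-R.T@t;return o+r*((z-o[2])/r[:,2])[:,None]
def w2pix(n,X):
    c=camera_params(n);X=np.atleast_2d(X);q=(c["intrinsics"]@(np.array(c["R"])@X.T+np.array(c["t"])[:,None])).T
    return q[:,:2]/q[:,2:]
def cloud(n,d):
    c=camera_params(n);K=c["intrinsics"];v,u=np.mgrid[:384,:512]
    P=np.stack([(u-K[0,2])/K[0,0]*d,(v-K[1,2])/K[1,1]*d,d],-1)
    return (P-np.array(c["t"]))@np.array(c["R"])
def ortho(n,img,x0,x1,y0,y1,z,s):  # rows: x down from x1, cols: y from y1
    W=np.float32([[x1,y1,z],[x1,y0,z],[x0,y1,z],[x0,y0,z]])
    w,h=int((y1-y0)*s),int((x1-x0)*s)
    H=cv2.getPerspectiveTransform(np.float32(w2pix(n,W)),np.float32([[0,0],[w,0],[0,h],[w,h]]))
    return cv2.warpPerspective(img,H,(w,h),flags=cv2.INTER_CUBIC)
E
python3 - <<'E'
from h import *
f=np.load("top0.npz");p,d=f["p"],f["d"];P=cloud("top",d)
for nm,uv,z in[("tin",(333,196),.034),("jarA",(269,148),.06),("jarB",(273,213),.06),("turq",(264,253),.034),("flaskL",(116,266),.02),("loaded",(118,155),.034)]:
    u,v=uv;w=pix2w("top",uv,z)[0]
    Z=P[...,2];m=(np.abs(Z-P[v,u,2])<.005)&(np.hypot(P[...,0]-P[v,u,0],P[...,1]-P[v,u,1])<.06)&(d>0)
    q=P[m];print(nm,w[:2].round(4),"z",P[v,u,2].round(4),"top centre by depth",((q.min(0)+q.max(0))/2).round(4),(q.max(0)-q.min(0)).round(3))
m=(d>0)&(P[...,2]>.0035)&(P[...,2]<.0065)&(P[...,1]>.2)&(P[...,0]>.3)
print(P[(d>0)&(P[...,1]<0)&(P[...,1]>-.1)&(P[...,0]>.35)&(P[...,0]<.5)][:,2].mean())
x0,x1,y0,y1=.36,.66,.12,.47
o=ortho("top",p,x0,x1,y0,y1,.005,2200)
for i in range(int((y1-y0)/.05)+1): 
    c=int(i*.05*2200);cv2.line(o,(c,0),(c,8),(255,0,0),1)
for i in range(7): 
    c=int(i*.05*2200);cv2.line(o,(0,c),(8,c),(255,0,0),1)
cv2.imwrite("pics/carr.png",o[...,::-1])
E
```

```text
tin [ 0.5231 -0.3336] z 0.0338 top centre by depth [ 0.5228 -0.3312  0.0338] [0.09  0.091 0.01 ]
jarA [ 0.6544 -0.1509] z 0.0618 top centre by depth [ 0.6589 -0.1508  0.0616] [0.064 0.062 0.01 ]
jarB [ 0.4672 -0.163 ] z 0.0607 top centre by depth [ 0.4672 -0.1618  0.0607] [0.062 0.064 0.01 ]Traceback (most recent call last):
  File "<stdin>", line 6, in <module>
    return umr_minimum(a, axis, None, out, keepdims, initial, where)
ValueError: zero-size array to reduction operation minimum which has no identity
```

```bash
python3 - <<'E'
from h import *
f=np.load("top0.npz");p,d=f["p"],f["d"];P=cloud("top",d)
for nm,uv,z in[("turq",(264,253),.034),("flaskL",(118,266),.02),("loaded",(118,160),.034)]:
    print(nm,pix2w("top",uv,z)[0][:2].round(4),P[uv[1],uv[0]].round(3))
x0,x1,y0,y1=.42,.74,.08,.42
o=ortho("top",p,x0,x1,y0,y1,.005,1800)
for i in range(8):
    c=int(i*.05*1800);cv2.line(o,(c,0),(c,8),(255,0,0),1);cv2.line(o,(0,c),(8,c),(255,0,0),1)
cv2.imwrite("pics/carr.png",o[...,::-1])
# grey steel strips: heights 40-56mm
h=P[...,2];m=(d>0)&(h>.042)&(h<.075)&(P[...,1]>.1)&(P[...,1]<.4)&(P[...,0]>.4)&(P[...,0]<.72)
n,l,st,ce=cv2.connectedComponentsWithStats(m.astype(np.uint8))
for i in range(1,n):
    if st[i,4]>40:
        q=P[l==i];print(st[i],q.mean(0).round(3),q.min(0).round(3),q.max(0).round(3))
        s=(np.abs(q[:,2]-.052)<.008);(vx,vy,cx,cy)=cv2.fitLine(q[s][:,:2].astype(np.float32),cv2.DIST_HUBER,0,.001,.001).ravel();print(" line",vx,vy,cx,cy)
E
```

```text
turq [ 0.3595 -0.1396] [ 0.22  -0.116  1.36 ]
flaskL [0.3204 0.2643] [0.318 0.256 0.048]
loaded [0.6217 0.2814] [0.621 0.28  0.038]
[ 85 145  51  15 443] [0.635 0.303 0.053] [0.619 0.231 0.042] [0.659 0.37  0.064]
 line 0.05264025 0.99861354 0.6355852 0.30161738
[141 152  11   9  66] [0.63  0.196 0.047] [0.618 0.184 0.043] [0.643 0.214 0.055]
 line 0.8473308 -0.53106546 0.63103986 0.19509186
[ 80 184  51  15 454] [0.524 0.307 0.053] [0.507 0.237 0.044] [0.544 0.371 0.064]
 line 0.05029363 0.9987345 0.52361834 0.30570674
[137 190  10   9  66] [0.519 0.202 0.048] [0.506 0.189 0.042] [0.531 0.219 0.057]
 line 0.8785874 -0.4775815 0.51878166 0.1991165
```

View pics/carr.png

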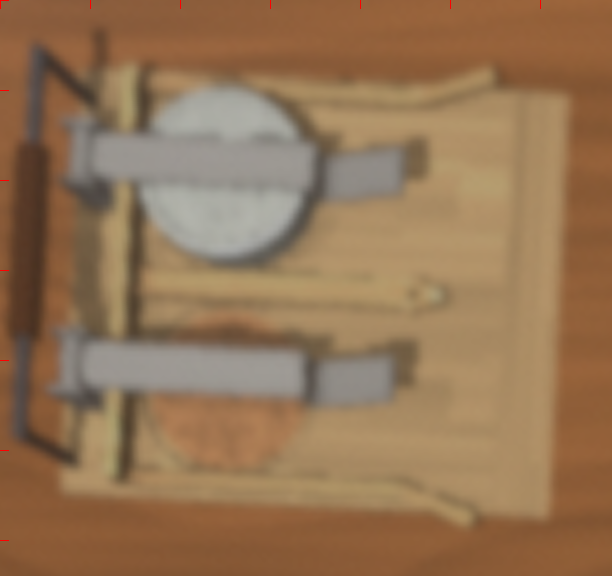

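Lane a is the empty one: the seat is at ≈(0.524, 0.291), the lane axis is u≈(0.0515, 0.9987), and the mouth is at ≈(0.515, 0.111). The tin is at (0.523,-0.332), and the gap between the jars is centred on x≈0.562. I'll push with two fingers straddling the catch, so first I rotate the tool and open it to 5 cm.

Request:
drive_tool(rows=[{"az": -0.12, "claw": 5}, {"az": -0.12, "claw": 5}, {"az": -0.12, "claw": 5}, {"az": -0.12, "claw": 5}, {"az": -0.12, "claw": 5}, {"az": -0.12, "claw": 5}, {"az": -0.12, "claw": 5}, {"az": -0.06, "claw": 5}])

```text
invalid input at $.rows[0]: expected keys tx, ty, tz, ax, ay, az, claw
```

```bash
cat >plan.py <<'E'
from h import *
from scipy.interpolate import PchipInterpolator as PI
Y=[-.332,-.20,-.12,.06,.111,.291];X=[.523,.560,.562,.517,.5147,.524]
f=PI(Y,X);df=f.derivative()
def pose(y,off=.048):   # tin centre y -> tool xy, heading angle
    a=np.arctan2(1,df(y));return np.array([f(y)-off*np.cos(a),y-off*np.sin(a)]),a
def rel(dst,a=None,z=None):
    s=sense();R=s["ee_rot"];p=s["tcp_pos"]
    D=np.array([*dst,p[2] if z is None else z])-p
    h=np.arctan2(-R[1,0],-R[0,0])
    print("t",s["time_s"],"tcp",p.round(4),"head",np.degrees(h).round(2),"F",s["wrist_force"].round(1),"grip",s["gripper_width"])
    print("delta tool cm",(R.T@D*100).round(2),"az",None if a is None else (h-a).round(3))
E
python3 - <<'E'
from plan import *
q,a=pose(-.332,.075);print(q,np.degrees(a));rel(q,a,.2)
d=np.load("top0.npz")["d"];P=cloud("top",d);Z=P[...,2]
for nm,lo,hi in(("beaker",.03,.16),("high",.2,.5)):
    m=(d>0)&(Z>lo)&(Z<hi)&(P[...,0]>.4)&(P[...,0]<.9)&(P[...,1]>-.7)&(P[...,1]<-.36);k,l,st,_=cv2.connectedComponentsWithStats(m.astype(np.uint8))
    for i in range(1,k):
        if st[i,4]>30:q=P[l==i];print(nm,st[i],q.min(0).round(3),q.max(0).round(3))
E
```

```text
[ 0.49283688 -0.40066721] 66.2857827572547
t 0.1 tcp [ 0.2327 -0.5795  0.2215] head 21.87 F [-0.3 -0.5 -0.2] grip 0.994850249823325
delta tool cm [-30.8    6.9    2.17] az -0.775
beaker [340  73  18  16  60] [ 0.853 -0.413  0.03 ] [ 0.9   -0.361  0.042]
beaker [342  73  63  73 386] [ 0.675 -0.55   0.03 ] [ 0.9   -0.36   0.127]
beaker [426  84  31  31 428] [ 0.773 -0.659  0.03 ] [ 0.814 -0.614  0.16 ]
beaker [ 390  154   58   53 1639] [ 0.49  -0.615  0.03 ] [ 0.621 -0.493  0.158]
beaker [342 185   7  23  93] [ 0.492 -0.377  0.03 ] [ 0.556 -0.36   0.042]
beaker [384 237  18   4  43] [ 0.4   -0.519  0.031] [ 0.408 -0.473  0.044]
high [449  63  27  26 495] [ 0.772 -0.667  0.2  ] [ 0.826 -0.613  0.249]
```

Request:
drive_tool(rows=[{"tx": 0, "ty": 0, "tz": 0, "ax": 0, "ay": 0, "az": -0.11, "claw": 5}, {"tx": 0, "ty": 0, "tz": 0, "ax": 0, "ay": 0, "az": -0.11, "claw": 5}, {"tx": 0, "ty": 0, "tz": 0, "ax": 0, "ay": 0, "az": -0.11, "claw": 5}, {"tx": 0, "ty": 0, "tz": 0, "ax": 0, "ay": 0, "az": -0.11, "claw": 5}, {"tx": 0, "ty": 0, "tz": 0, "ax": 0, "ay": 0, "az": -0.11, "claw": 5}, {"tx": 0, "ty": 0, "tz": 0, "ax": 0, "ay": 0, "az": -0.11, "claw": 5}, {"tx": 0, "ty": 0, "tz": 0, "ax": 0, "ay": 0, "az": -0.115, "claw": 5}, {"tx": 0, "ty": 0, "tz": 0, "ax": 0, "ay": 0, "az": 0, "claw": 5}])

```text
time_s: 0.77
tcp_pos: [0.2328, -0.5797, 0.2219]
ee_rot: [[-0.401, -0.916, -0.001], [-0.916, 0.401, 0.001], [-0.001, 0.001, -1.0]]
wrist_force: [-0.8, 0.2, -1.0]
gripper_width: 0.584
gripper_force: 0.0
```

```bash
python3 -c "
from plan import *
q,a=pose(-.332,.075);rel(q,a,.2)"
```

```text
t 0.7667 tcp [ 0.2328 -0.5797  0.2219] head 66.39 F [-0.8  0.2 -1. ] grip 0.583658401666326
delta tool cm [-26.82 -16.66   2.2 ] az 0.002
```

Request:
drive_tool(rows=[{"tx": -1.5, "ty": -0.9, "tz": 0, "ax": 0, "ay": 0, "az": 0, "claw": 5}, {"tx": -3, "ty": -1.9, "tz": 0, "ax": 0, "ay": 0, "az": 0, "claw": 5}, {"tx": -3.2, "ty": -2, "tz": 0, "ax": 0, "ay": 0, "az": 0, "claw": 5}, {"tx": -3.2, "ty": -2, "tz": 0, "ax": 0, "ay": 0, "az": 0, "claw": 5}, {"tx": -3.2, "ty": -2, "tz": 0, "ax": 0, "ay": 0, "az": 0, "claw": 5}, {"tx": -3.2, "ty": -2, "tz": 0, "ax": 0, "ay": 0, "az": 0, "claw": 5}, {"tx": -3.2, "ty": -2, "tz": 0, "ax": 0, "ay": 0, "az": 0, "claw": 5}, {"tx": -3.2, "ty": -2, "tz": 0, "ax": 0, "ay": 0, "az": 0, "claw": 5}, {"tx": -2.2, "ty": -1.3, "tz": 0, "ax": 0, "ay": 0, "az": 0, "claw": 5}, {"tx": -0.9, "ty": -0.6, "tz": 0, "ax": 0, "ay": 0, "az": 0, "claw": 5}])

```text
time_s: 1.6
tcp_pos: [0.4962, -0.3994, 0.2219]
ee_rot: [[-0.402, -0.916, -0.0], [-0.916, 0.402, 0.001], [-0.0, 0.0, -1.0]]
wrist_force: [0.0, -0.2, 0.4]
gripper_width: 0.576
gripper_force: 0.0
```

```bash
python3 -c "
from plan import *
q,a=pose(-.332,.075);rel(q,a,.015)
for n in('wrist','top'):
  p,d=capture(n);cv2.imwrite('pics/%s1.png'%n,p[...,::-1])
np.savez('top1.npz',p=p,d=d)
P=cloud('top',d);m=(d>0)&(abs(P[...,2]-.034)<.006)&(np.hypot(P[...,0]-.523,P[...,1]+.332)<.07);q=P[m];print(q.min(0),q.max(0),m.sum())
"
```

```text
t 1.6 tcp [ 0.4962 -0.3994  0.2219] head 66.31 F [ 0.  -0.2  0.4] grip 0.5761837553728487
delta tool cm [ 0.26  0.25 20.69] az 0.0
[ 0.47745013 -0.37661575  0.02808522] [ 0.56810043 -0.2961413   0.0397797 ] 666
```

View pics/wrist1.png

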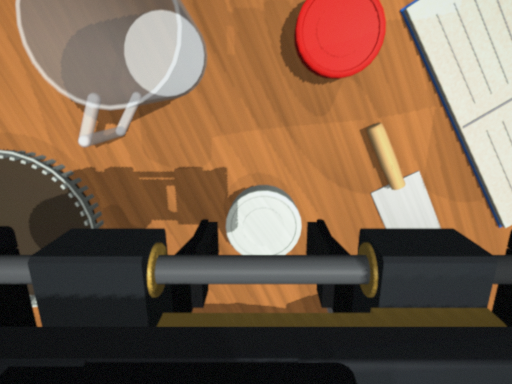

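```bash
python3 -c "
from plan import *
s=sense();c=camera_params('wrist');T=c['tool_from_camera'];K=c['intrinsics'];print(K,T)
for uv in((264,222),(227,222),(301,222),(340,32),(264,187)):
  r=T[:3,:3]@np.linalg.inv(K)@[*uv,1];r=s['ee_rot']@r;o=s['tcp_pos']+s['ee_rot']@T[:3,3]
  for z in(.034,.06):print(uv,z,(o+r*(z-o[2])/r[2]).round(4))
"
```

```text
[[311.82603356   0.         262.0368203 ]
 [  0.         311.82603356 188.15622185]
 [  0.           0.           1.        ]] [[-1.16306013e-03 -9.61952403e-01 -2.73214607e-01  7.52256402e-02]
 [ 9.99998927e-01 -1.36223901e-03  5.39320390e-04  5.05615756e-04]
 [-8.90984143e-04 -2.73213687e-01  9.61952955e-01 -1.61602572e-01]
 [ 0.00000000e+00  0.00000000e+00  0.00000000e+00  1.00000000e+00]]
(264, 222) 0.034 [ 0.5185 -0.3385  0.034 ]
(264, 222) 0.06 [ 0.5145 -0.3482  0.06  ]
(227, 222) 0.034 [ 0.5592 -0.3564  0.034 ]
(227, 222) 0.06 [ 0.5522 -0.3648  0.06  ]
(301, 222) 0.034 [ 0.4778 -0.3205  0.034 ]
(301, 222) 0.06 [ 0.4768 -0.3316  0.06  ]
(340, 32) 0.034 [ 0.3642 -0.4977  0.034 ]
(340, 32) 0.06 [ 0.3716 -0.4956  0.06  ]
(264, 187) 0.034 [ 0.501  -0.3785  0.034 ]
(264, 187) 0.06 [ 0.4983 -0.3853  0.06  ]
```

View pics/top1.png

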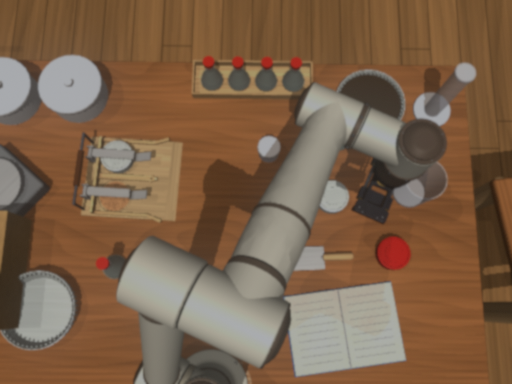

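Request:
drive_tool(rows=[{"tx": 0.2, "ty": 0.2, "tz": 2, "ax": 0, "ay": 0, "az": 0, "claw": 5}, {"tx": 0, "ty": 0, "tz": 3, "ax": 0, "ay": 0, "az": 0, "claw": 5}, {"tx": 0, "ty": 0, "tz": 3.5, "ax": 0, "ay": 0, "az": 0, "claw": 5}, {"tx": 0, "ty": 0, "tz": 3.5, "ax": 0, "ay": 0, "az": 0, "claw": 5}, {"tx": 0, "ty": 0, "tz": 3.5, "ax": 0, "ay": 0, "az": 0, "claw": 5}, {"tx": 0, "ty": 0, "tz": 2.5, "ax": 0, "ay": 0, "az": 0, "claw": 5}, {"tx": 0, "ty": 0, "tz": 1.6, "ax": 0, "ay": 0, "az": 0, "claw": 5}, {"tx": 0, "ty": 0, "tz": 0.8, "ax": 0, "ay": 0, "az": 0, "claw": 5}, {"tx": 0, "ty": 0, "tz": 0, "ax": 0, "ay": 0, "az": 0, "claw": 5}])

```text
time_s: 2.45
tcp_pos: [0.4886, -0.4031, 0.0165]
ee_rot: [[-0.405, -0.914, -0.004], [-0.914, 0.405, 0.002], [-0.0, 0.005, -1.0]]
wrist_force: [0.3, -0.2, -0.5]
gripper_width: 0.573
gripper_force: 0.0
```

```bash
cat >>plan.py <<'E'
def tinw(name):
    s=sense();c=camera_params('wrist');T=c['tool_from_camera'];K=c['intrinsics']
    p,d=capture('wrist');cv2.imwrite(f'pics/{name}.png',p[...,::-1])
    v,u=np.mgrid[:384,:512];P=np.stack([(u-K[0,2])/K[0,0]*d,(v-K[1,2])/K[1,1]*d,d],-1)@T[:3,:3].T+T[:3,3]
    P=P@s['ee_rot'].T+s['tcp_pos'];m=(d>0)&(abs(P[...,2]-.034)<.008)
    n,l,st,ce=cv2.connectedComponentsWithStats(m.astype(np.uint8))
    for i in range(1,n):
        if st[i,4]>300:q=P[l==i];print('blob',st[i],q.min(0).round(4),q.max(0).round(4))
def steps(ys,z):
    "per-row tool-frame moves along the path from the present pose"
    s=sense();R=s["ee_rot"];p=s["tcp_pos"][:2];h=np.arctan2(-R[1,0],-R[0,0])
    print("t",s["time_s"],"tcp",s["tcp_pos"].round(4),"head",np.degrees(h).round(1),"F",s["wrist_force"].round(1),"dz",(s["tcp_pos"][2]-z)*100)
    for y in ys:
        q,a=pose(y);D=q-p;x=-np.array([np.cos(h),np.sin(h)]);yy=np.array([-np.sin(h),np.cos(h)])
        print(round(y,3),"tx %.2f ty %.2f az %.3f"%(D@x*100,D@yy*100,h-a));p,h=q,a
E
python3 -c "
from plan import *
tinw('wrist2');steps(np.arange(-.332,-.26,.01),.016)"
```

```text
blob [  20    0   90  115 2096] [ 0.5018 -0.5364  0.026 ] [ 0.5562 -0.5075  0.042 ]
blob [ 341    0  171   62 8135] [ 0.3461 -0.4956  0.026 ] [ 0.4099 -0.4526  0.0357]
blob [190 227  27  28 376] [ 0.5064 -0.4272  0.026 ] [ 0.5157 -0.4087  0.042 ]
blob [309 226  27  29 374] [ 0.4518 -0.402   0.026 ] [ 0.467  -0.3881  0.042 ]
blob [212 299  92  14 816] [ 0.4836 -0.3785  0.026 ] [ 0.5308 -0.3554  0.0346]
t 2.5 tcp [ 0.4899 -0.4036  0.0182] head 66.2 F [-0.1  0.2  0.2] dz 0.22392556158029597
-0.332 tx -3.08 ty -0.14 az -0.002
-0.322 tx -1.09 ty -0.05 az -0.011
-0.312 tx -1.08 ty -0.06 az -0.014
-0.302 tx -1.08 ty -0.07 az -0.016
-0.292 tx -1.07 ty -0.08 az -0.019
-0.282 tx -1.06 ty -0.09 az -0.022
-0.272 tx -1.05 ty -0.10 az -0.024
-0.262 tx -1.05 ty -0.12 az -0.027
```

View pics/wrist2.png

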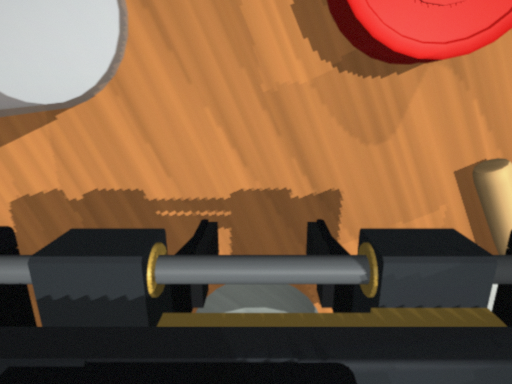

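The tin's lid arc is centred between the fingers, around column 258, so I start the push slowly.

Request:
drive_tool(rows=[{"tx": -0.9, "ty": -0.1, "tz": 0, "ax": 0, "ay": 0, "az": 0, "claw": 5}, {"tx": -0.9, "ty": 0, "tz": 0, "ax": 0, "ay": 0, "az": 0, "claw": 5}, {"tx": -0.7, "ty": 0, "tz": 0, "ax": 0, "ay": 0, "az": 0, "claw": 5}, {"tx": -0.5, "ty": 0, "tz": 0, "ax": 0, "ay": 0, "az": 0, "claw": 5}, {"tx": -0.6, "ty": 0, "tz": 0, "ax": 0, "ay": 0, "az": -0.006, "claw": 5}, {"tx": -0.8, "ty": -0.04, "tz": 0, "ax": 0, "ay": 0, "az": -0.01, "claw": 5}, {"tx": -0.8, "ty": -0.04, "tz": 0, "ax": 0, "ay": 0, "az": -0.01, "claw": 5}, {"tx": -0.8, "ty": -0.05, "tz": 0, "ax": 0, "ay": 0, "az": -0.012, "claw": 5}, {"tx": -0.8, "ty": -0.05, "tz": 0, "ax": 0, "ay": 0, "az": -0.012, "claw": 5}, {"tx": -0.8, "ty": -0.05, "tz": 0, "ax": 0, "ay": 0, "az": -0.014, "claw": 5}])

```text
time_s: 3.33
tcp_pos: [0.5244, -0.3342, 0.0195]
ee_rot: [[-0.341, -0.94, 0.001], [-0.94, 0.341, -0.001], [0.001, -0.002, -1.0]]
wrist_force: [-1.7, -5.0, 3.9]
gripper_width: 0.58
gripper_force: 2.8
```

```bash
cat >>plan.py <<'E'
def tint():
    p,d=capture('top');P=cloud('top',d);s=sense();R=s["ee_rot"]
    c=s["tcp_pos"]-.048*R[:,0];m=(d>0)&(abs(P[...,2]-.034)<.01)&(np.hypot(P[...,0]-c[0],P[...,1]-c[1])<.06)
    q=P[m];print("expect",c.round(4),"top",(q.min(0).round(4),q.max(0).round(4)) if m.any() else 0,m.sum());return p,d
E
python3 -c "
from plan import *
tinw('wrist3');tint();steps(np.arange(-.29,-.17,.01),.016)"
```

```text
blob [192 224  26  31 354] [ 0.5434 -0.3562  0.0261] [ 0.5521 -0.3365  0.042 ]
blob [308 224  26  31 353] [ 0.4877 -0.335   0.026 ] [ 0.5019 -0.3204  0.042 ]
blob [227 246  73   9 430] [ 0.5069 -0.3355  0.026 ] [ 0.5438 -0.3212  0.034 ]
blob [ 192  284  142   29 3367] [ 0.4999 -0.3238  0.0306] [ 0.5738 -0.2842  0.0348]
expect [ 0.5411 -0.2878  0.0189] top (array([ 0.495 , -0.3283,  0.0245]), array([ 0.5857, -0.2428,  0.0415])) 593
t 3.4333 tcp [ 0.5247 -0.3329  0.0189] head 70.0 F [ 0.2 -1.3  1.2] dz 0.2893271141457144
-0.29 tx 0.24 ty 0.03 az 0.001
-0.28 tx -1.06 ty -0.09 az -0.022
-0.27 tx -1.05 ty -0.11 az -0.025
-0.26 tx -1.04 ty -0.12 az -0.028
-0.25 tx -1.04 ty -0.13 az -0.031
-0.24 tx -1.03 ty -0.15 az -0.034
-0.23 tx -1.02 ty -0.16 az -0.037
-0.22 tx -1.02 ty -0.17 az -0.040
-0.21 tx -1.01 ty -0.19 az -0.043
-0.2 tx -1.01 ty -0.20 az -0.046
-0.19 tx -1.00 ty -0.01 az -0.003
-0.18 tx -1.00 ty -0.02 az -0.004
```

Request:
drive_tool(rows=[{"tx": -0.9, "ty": -0.07, "tz": 0.1, "ax": 0, "ay": 0, "az": -0.02, "claw": 5}, {"tx": -1, "ty": -0.1, "tz": 0.1, "ax": 0, "ay": 0, "az": -0.025, "claw": 5}, {"tx": -1, "ty": -0.12, "tz": 0, "ax": 0, "ay": 0, "az": -0.028, "claw": 5}, {"tx": -1, "ty": -0.13, "tz": 0, "ax": 0, "ay": 0, "az": -0.031, "claw": 5}, {"tx": -1, "ty": -0.15, "tz": 0, "ax": 0, "ay": 0, "az": -0.034, "claw": 5}, {"tx": -1, "ty": -0.16, "tz": 0, "ax": 0, "ay": 0, "az": -0.037, "claw": 5}, {"tx": -1, "ty": -0.17, "tz": 0, "ax": 0, "ay": 0, "az": -0.04, "claw": 5}, {"tx": -1, "ty": -0.18, "tz": 0, "ax": 0, "ay": 0, "az": -0.043, "claw": 5}, {"tx": -1, "ty": -0.18, "tz": 0, "ax": 0, "ay": 0, "az": -0.04, "claw": 5}, {"tx": -0.8, "ty": -0.03, "tz": 0, "ax": 0, "ay": 0, "az": -0.01, "claw": 5}])

```text
time_s: 4.27
tcp_pos: [0.5585, -0.2427, 0.0174]
ee_rot: [[-0.04, -0.999, 0.002], [-0.999, 0.04, -0.001], [0.001, -0.003, -1.0]]
wrist_force: [-1.1, -6.5, 6.0]
gripper_width: 0.576
gripper_force: 3.7
```

```bash
python3 -c "
from plan import *
tinw('wrist4');tint();steps(np.arange(-.20,-.08,.01),.016)"
```

```text
blob [190 225  27  30 377] [ 0.582  -0.2554  0.026 ] [ 0.5919 -0.2383  0.042 ]
blob [309 226  26  29 374] [ 0.5228 -0.253   0.026 ] [ 0.5329 -0.2372  0.042 ]
blob [229 248  67   7 313] [ 0.5403 -0.2415  0.026 ] [ 0.576  -0.2369  0.0335]
blob [ 192  284  142   29 3365] [ 0.5205 -0.2249  0.0303] [ 0.5974 -0.2026  0.0349]
expect [ 0.5602 -0.1936  0.0169] top (array([ 0.5142, -0.2378,  0.0241]), array([ 0.6045, -0.1492,  0.0424])) 597
t 4.3667 tcp [ 0.5582 -0.2416  0.0169] head 87.6 F [ 2.2 -1.3  0.5] dz 0.08743933319634335
-0.2 tx 0.64 ty 0.00 az 0.002
-0.19 tx -1.00 ty -0.01 az -0.003
-0.18 tx -1.00 ty -0.02 az -0.004
-0.17 tx -1.00 ty -0.02 az -0.004
-0.16 tx -1.00 ty -0.02 az -0.005
-0.15 tx -1.00 ty -0.02 az -0.006
-0.14 tx -1.00 ty -0.03 az -0.006
-0.13 tx -1.00 ty -0.03 az -0.007
-0.12 tx -1.00 ty -0.03 az -0.008
-0.11 tx -1.01 ty -0.31 az -0.072
-0.1 tx -1.01 ty -0.27 az -0.063
-0.09 tx -1.02 ty -0.23 az -0.054
```

Request:
drive_tool(rows=[{"tx": -0.8, "ty": -0.03, "tz": 0, "ax": 0, "ay": 0, "az": -0.01, "claw": 5}, {"tx": -1, "ty": -0.03, "tz": 0, "ax": 0, "ay": 0, "az": -0.01, "claw": 5}, {"tx": -1, "ty": -0.03, "tz": 0, "ax": 0, "ay": 0, "az": -0.01, "claw": 5}, {"tx": -1, "ty": -0.02, "tz": 0, "ax": 0, "ay": 0, "az": -0.006, "claw": 5}, {"tx": -1, "ty": -0.02, "tz": 0, "ax": 0, "ay": 0, "az": -0.006, "claw": 5}, {"tx": -1, "ty": -0.02, "tz": 0, "ax": 0, "ay": 0, "az": 0, "claw": 5}, {"tx": -1, "ty": 0, "tz": 0, "ax": 0, "ay": 0, "az": 0, "claw": 5}, {"tx": -1, "ty": 0, "tz": 0, "ax": 0, "ay": 0, "az": 0, "claw": 5}, {"tx": -0.8, "ty": 0, "tz": 0, "ax": 0, "ay": 0, "az": 0, "claw": 5}])

```text
time_s: 5.12
tcp_pos: [0.5595, -0.1554, 0.0165]
ee_rot: [[0.0, -1.0, -0.0], [-1.0, -0.0, 0.0], [-0.0, 0.0, -1.0]]
wrist_force: [0.9, -4.2, 3.9]
gripper_width: 0.574
gripper_force: 2.6
```

```bash
sed -i 's/^Y=.*/Y=[-.2,-.115,-.08,.06,.111,.291];X=[.560,.561,.558,.516,.5147,.524]/' plan.py; python3 -c "
from plan import *
tinw('wrist5');p,d=tint();P=cloud('top',d)
for x,y in((.656,-.151),(.467,-.162)):
  m=(abs(P[...,2]-.06)<.008)&(np.hypot(P[...,0]-x,P[...,1]-y)<.05);q=P[m];print('jar',((q.min(0)+q.max(0))/2).round(4) if m.any() else 0)
steps(np.arange(-.11,.02,.01),.016)"
```

```text
blob [ 382  178   79   51 1002] [ 0.4596 -0.1938  0.026 ] [ 0.4965 -0.1655  0.042 ]
blob [ 47 201  74  28 802] [ 0.633  -0.1817  0.026 ] [ 0.6678 -0.1656  0.042 ]
blob [190 226  27  29 369] [ 0.5835 -0.1669  0.026 ] [ 0.5936 -0.1507  0.042 ]
blob [309 226  27  29 378] [ 0.5239 -0.1671  0.026 ] [ 0.5339 -0.1502  0.042 ]
blob [ 192  284  142   29 3369] [ 0.5201 -0.137   0.0303] [ 0.5969 -0.1172  0.0349]
expect [ 0.5592 -0.1065  0.0161] top (array([ 0.5129, -0.1495,  0.0242]), array([ 0.6007, -0.061 ,  0.0405])) 554
jar 0
jar [ 0.4565 -0.1617  0.06  ]
t 5.2167 tcp [ 0.5592 -0.1545  0.016 ] head 90.1 F [-0.5  0.3 -0.4] dz 0.0031132778644384768
-0.11 tx 0.35 ty -0.34 az -0.035
-0.1 tx -1.01 ty -0.23 az -0.053
-0.09 tx -1.01 ty -0.12 az -0.028
-0.08 tx -1.01 ty -0.01 az -0.003
-0.07 tx -1.03 ty -0.34 az -0.080
-0.06 tx -1.04 ty -0.28 az -0.065
-0.05 tx -1.05 ty -0.21 az -0.050
-0.04 tx -1.06 ty -0.16 az -0.037
-0.03 tx -1.07 ty -0.10 az -0.024
-0.02 tx -1.08 ty -0.05 az -0.013
-0.01 tx -1.08 ty -0.00 az -0.001
-0.0 tx -1.08 ty 0.05 az 0.011
0.01 tx -1.07 ty 0.10 az 0.022
```

```bash
sed -i 's/^Y=.*/from scipy.interpolate import CubicHermiteSpline as CH/; s/^f=PI.*/f=CH([-.1065,.095,.3],[.559,.5139,.5244],[0,.0515,.0515]);df=f.derivative()/' plan.py; python3 -c "
from plan import *
steps(np.arange(-.0965,.09,.01),.016)"
```

```text
t 5.2167 tcp [ 0.5592 -0.1545  0.016 ] head 90.1 F [-0.5  0.3 -0.4] dz 0.0031132778644384768
-0.096 tx -1.01 ty -0.27 az -0.067
-0.087 tx -1.01 ty -0.26 az -0.060
-0.077 tx -1.02 ty -0.22 az -0.052
-0.067 tx -1.03 ty -0.19 az -0.044
-0.057 tx -1.03 ty -0.15 az -0.036
-0.047 tx -1.04 ty -0.12 az -0.029
-0.037 tx -1.05 ty -0.09 az -0.022
-0.027 tx -1.05 ty -0.06 az -0.015
-0.017 tx -1.06 ty -0.03 az -0.008
-0.007 tx -1.06 ty -0.01 az -0.002
0.003 tx -1.06 ty 0.02 az 0.005
0.013 tx -1.06 ty 0.05 az 0.012
0.023 tx -1.05 ty 0.08 az 0.019
0.033 tx -1.04 ty 0.11 az 0.026
0.043 tx -1.04 ty 0.14 az 0.033
0.053 tx -1.03 ty 0.17 az 0.041
0.063 tx -1.02 ty 0.21 az 0.048
0.073 tx -1.02 ty 0.24 az 0.056
0.083 tx -1.01 ty 0.28 az 0.064
```

Request:
drive_tool(rows=[{"tx": -1, "ty": -0.27, "tz": 0, "ax": 0, "ay": 0, "az": -0.067, "claw": 5}, {"tx": -1, "ty": -0.25, "tz": 0, "ax": 0, "ay": 0, "az": -0.06, "claw": 5}, {"tx": -1, "ty": -0.22, "tz": 0, "ax": 0, "ay": 0, "az": -0.052, "claw": 5}, {"tx": -1, "ty": -0.19, "tz": 0, "ax": 0, "ay": 0, "az": -0.044, "claw": 5}, {"tx": -1, "ty": -0.15, "tz": 0, "ax": 0, "ay": 0, "az": -0.036, "claw": 5}, {"tx": -1, "ty": -0.12, "tz": 0, "ax": 0, "ay": 0, "az": -0.029, "claw": 5}, {"tx": -1, "ty": -0.09, "tz": 0, "ax": 0, "ay": 0, "az": -0.022, "claw": 5}, {"tx": -1, "ty": -0.06, "tz": 0, "ax": 0, "ay": 0, "az": -0.015, "claw": 5}, {"tx": -1, "ty": -0.03, "tz": 0, "ax": 0, "ay": 0, "az": -0.008, "claw": 5}, {"tx": -1, "ty": 0, "tz": 0, "ax": 0, "ay": 0, "az": 0, "claw": 5}])

```text
time_s: 6.05
tcp_pos: [0.5516, -0.0564, 0.0162]
ee_rot: [[0.327, -0.945, -0.001], [-0.945, -0.327, 0.0], [-0.001, 0.001, -1.0]]
wrist_force: [-0.0, -1.8, -0.3]
gripper_width: 0.571
gripper_force: 0.7
```

```bash
python3 -c "
from plan import *
tinw('wrist6');p,d=tint();cv2.imwrite('pics/top6.png',p[...,::-1]);steps(np.arange(-.005,.12,.01),.016)"
```

```text
blob [108   0  57  56 677] [ 0.627  -0.1521  0.026 ] [ 0.6468 -0.1229  0.042 ]
blob [ 441   39   57  125 1669] [ 0.4672 -0.1848  0.026 ] [ 0.498  -0.1326  0.042 ]
blob [189 227  28  28 378] [ 0.5729 -0.0577  0.026 ] [ 0.5873 -0.0442  0.042 ]
blob [310 226  26  29 373] [ 0.5214 -0.0781  0.026 ] [ 0.5303 -0.0614  0.042 ]
blob [ 192  284  142   29 3368] [ 0.5027 -0.0478  0.0304] [ 0.5752 -0.009   0.0352]
expect [ 0.5357 -0.0105  0.0164] top (array([ 0.4889, -0.0531,  0.0242]), array([0.5806, 0.0352, 0.0412])) 580
t 6.15 tcp [ 0.5514 -0.0559  0.0164] head 109.2 F [-0.4  0.8  0.9] dz 0.041141330417498664
-0.005 tx -0.55 ty -0.11 az -0.001
0.005 tx -1.06 ty 0.03 az 0.006
0.015 tx -1.06 ty 0.06 az 0.013
0.025 tx -1.05 ty 0.08 az 0.020
0.035 tx -1.04 ty 0.11 az 0.027
0.045 tx -1.04 ty 0.15 az 0.034
0.055 tx -1.03 ty 0.18 az 0.042
0.065 tx -1.02 ty 0.21 az 0.050
0.075 tx -1.01 ty 0.25 az 0.058
0.085 tx -1.01 ty 0.28 az 0.066
0.095 tx -1.01 ty 0.31 az 0.073
0.105 tx -1.00 ty -0.00 az -0.000
0.115 tx -1.00 ty -0.00 az -0.000
```

View pics/top6.png

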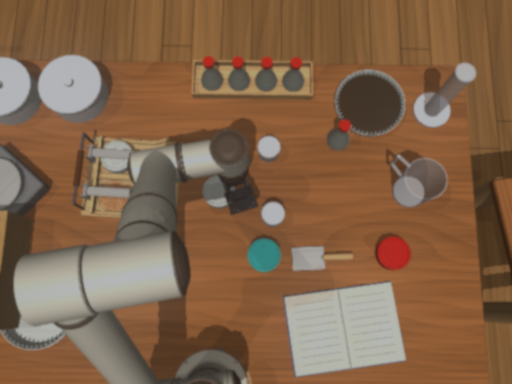

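The jars are still at (269,148) and (273,213), and the tin at about (218,193) is heading for lane a. I push on to the mouth.

Request:
drive_tool(rows=[{"tx": -0.55, "ty": -0.1, "tz": 0, "ax": 0, "ay": 0, "az": 0, "claw": 5}, {"tx": -1.05, "ty": 0.03, "tz": 0, "ax": 0, "ay": 0, "az": 0.006, "claw": 5}, {"tx": -1.05, "ty": 0.06, "tz": 0, "ax": 0, "ay": 0, "az": 0.013, "claw": 5}, {"tx": -1.05, "ty": 0.08, "tz": 0, "ax": 0, "ay": 0, "az": 0.02, "claw": 5}, {"tx": -1.04, "ty": 0.11, "tz": 0, "ax": 0, "ay": 0, "az": 0.027, "claw": 5}, {"tx": -1.04, "ty": 0.15, "tz": 0, "ax": 0, "ay": 0, "az": 0.034, "claw": 5}, {"tx": -1.03, "ty": 0.18, "tz": 0, "ax": 0, "ay": 0, "az": 0.042, "claw": 5}, {"tx": -1.02, "ty": 0.21, "tz": 0, "ax": 0, "ay": 0, "az": 0.05, "claw": 5}, {"tx": -1.0, "ty": 0.25, "tz": 0, "ax": 0, "ay": 0, "az": 0.058, "claw": 5}, {"tx": -1.0, "ty": 0.28, "tz": 0, "ax": 0, "ay": 0, "az": 0.066, "claw": 5}])

```text
time_s: 6.98
tcp_pos: [0.5152, 0.0349, 0.0166]
ee_rot: [[0.013, -1.0, -0.002], [-1.0, -0.013, -0.001], [0.001, 0.002, -1.0]]
wrist_force: [0.4, -2.7, 0.0]
gripper_width: 0.574
gripper_force: 1.6
```

```bash
python3 -c "
from plan import *
tinw('wrist7');p,d=tint();steps(np.arange(.085,.2,.01),.016)"
```

```text
blob [190 226  27  29 376] [0.5392 0.0238 0.026 ] [0.5491 0.0403 0.042 ]
blob [309 227  26  28 378] [0.4801 0.023  0.0261] [0.4898 0.0395 0.042 ]
blob [ 192  284  142   29 3370] [0.4758 0.053  0.031 ] [0.552  0.0726 0.0358]
expect [0.5148 0.0839 0.0167] top (array([0.4685, 0.039 , 0.025 ]), array([0.5331, 0.1302, 0.043 ])) 319
t 7.0833 tcp [0.5157 0.0359 0.0167] head 91.0 F [ 0.8  0.9 -0.5] dz 0.06596711157158958
0.085 tx -0.11 ty 0.08 az -0.004
0.095 tx -1.01 ty 0.31 az 0.073
0.105 tx -1.00 ty -0.00 az -0.000
0.115 tx -1.00 ty -0.00 az -0.000
0.125 tx -1.00 ty -0.00 az -0.000
0.135 tx -1.00 ty -0.00 az -0.000
0.145 tx -1.00 ty -0.00 az -0.000
0.155 tx -1.00 ty -0.00 az -0.000
0.165 tx -1.00 ty -0.00 az -0.000
0.175 tx -1.00 ty -0.00 az -0.000
0.185 tx -1.00 ty -0.00 az -0.000
0.195 tx -1.00 ty -0.00 az -0.000
```

Request:
drive_tool(rows=[{"tx": -0.5, "ty": 0.15, "tz": 0, "ax": 0, "ay": 0, "az": 0.03, "claw": 5}, {"tx": -0.7, "ty": 0.2, "tz": 0, "ax": 0, "ay": 0, "az": 0.04, "claw": 5}, {"tx": -0.8, "ty": 0, "tz": 0, "ax": 0, "ay": 0, "az": 0, "claw": 5}, {"tx": -0.8, "ty": 0, "tz": 0, "ax": 0, "ay": 0, "az": 0, "claw": 5}, {"tx": -0.8, "ty": 0, "tz": 0, "ax": 0, "ay": 0, "az": 0, "claw": 5}, {"tx": -0.8, "ty": 0, "tz": 0, "ax": 0, "ay": 0, "az": 0, "claw": 5}, {"tx": -0.8, "ty": 0, "tz": 0, "ax": 0, "ay": 0, "az": 0, "claw": 5}])

```text
time_s: 7.67
tcp_pos: [0.5147, 0.0875, 0.0166]
ee_rot: [[-0.052, -0.999, -0.0], [-0.999, 0.052, -0.0], [0.0, 0.0, -1.0]]
wrist_force: [-0.8, -4.8, 2.6]
gripper_width: 0.574
gripper_force: 2.4
```

```bash
python3 -c "
from plan import *
tinw('wrist8');p,d=tint();steps(np.arange(.14,.2,.01),.016)
a,_=capture('side');a=cv2.resize(a[180:345,60:290],None,fx=3,fy=3,interpolation=2);cv2.imwrite('pics/s8.png',a[...,::-1])"
```

```text
blob [190 226  27  29 374] [0.5381 0.0745 0.026 ] [0.548  0.0912 0.0419]
blob [309 226  27  29 384] [0.4788 0.0776 0.026 ] [0.4892 0.0941 0.042 ]
blob [ 192  284  142   29 3369] [0.4781 0.1038 0.032 ] [0.5534 0.1253 0.0376]
expect [0.5175 0.1365 0.0166] top (array([0.4726, 0.0926, 0.0263]), array([0.5278, 0.1817, 0.0439])) 237
t 7.7667 tcp [0.5151 0.0886 0.0166] head 87.1 F [ 0.3 -0.7  0.4] dz 0.055883155584935534
0.14 tx -0.34 ty 0.15 az -0.000
0.15 tx -1.00 ty -0.00 az -0.000
0.16 tx -1.00 ty -0.00 az -0.000
0.17 tx -1.00 ty -0.00 az -0.000
0.18 tx -1.00 ty -0.00 az -0.000
0.19 tx -1.00 ty -0.00 az -0.000
```

View pics/s8.png

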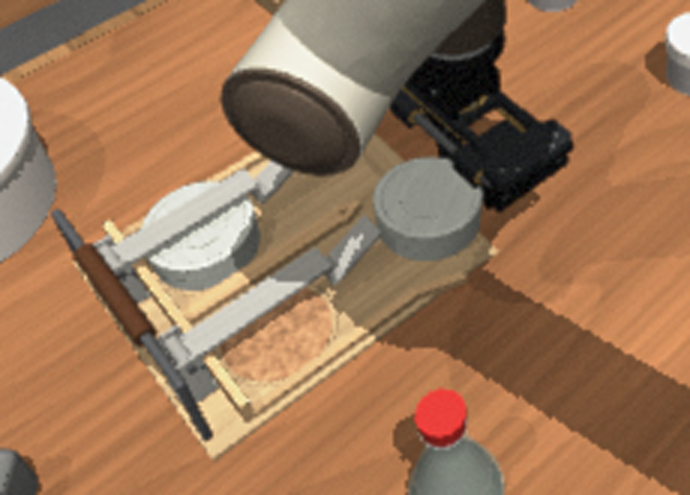

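The tin is on the deck at the start of lane a and lined up with its catch. I continue slowly.

Request:
drive_tool(rows=[{"tx": -0.7, "ty": 0.08, "tz": 0, "ax": 0, "ay": 0, "az": 0, "claw": 5}, {"tx": -0.7, "ty": 0.06, "tz": 0, "ax": 0, "ay": 0, "az": 0, "claw": 5}, {"tx": -0.7, "ty": 0, "tz": 0, "ax": 0, "ay": 0, "az": 0, "claw": 5}, {"tx": -0.7, "ty": 0, "tz": 0, "ax": 0, "ay": 0, "az": 0, "claw": 5}, {"tx": -0.7, "ty": 0, "tz": 0, "ax": 0, "ay": 0, "az": 0, "claw": 5}, {"tx": -0.7, "ty": 0, "tz": 0, "ax": 0, "ay": 0, "az": 0, "claw": 5}, {"tx": -0.7, "ty": 0, "tz": 0, "ax": 0, "ay": 0, "az": 0, "claw": 5}, {"tx": -0.7, "ty": 0, "tz": 0, "ax": 0, "ay": 0, "az": 0, "claw": 5}])

```text
time_s: 8.48
tcp_pos: [0.5155, 0.1408, 0.0175]
ee_rot: [[-0.053, -0.999, -0.003], [-0.999, 0.053, -0.004], [0.004, 0.002, -1.0]]
wrist_force: [-0.5, -13.4, 10.7]
gripper_width: 0.574
gripper_force: 7.4
```

```bash
python3 -c "
from plan import *
tinw('wrist9');p,d=tint();steps(np.arange(.19,.22,.01),.016)
a,_=capture('side');a=cv2.resize(a[180:345,60:290],None,fx=3,fy=3,interpolation=2);cv2.imwrite('pics/s9.png',a[...,::-1])"
```

```text
blob [191 225  26  30 374] [0.5389 0.1276 0.0261] [0.5485 0.1445 0.042 ]
blob [309 225  27  30 371] [0.4793 0.131  0.026 ] [0.49  0.147 0.042]
blob [228 247  70   8 358] [0.4963 0.1418 0.026 ] [0.5336 0.1474 0.0346]
blob [ 192  284  142   29 3373] [0.4792 0.1553 0.0352] [0.5534 0.1778 0.0401]
expect [0.5182 0.1899 0.0173] top (array([0.4733, 0.1454, 0.0309]), array([0.5229, 0.2413, 0.0439])) 168
t 8.5833 tcp [0.5157 0.1419 0.0175] head 87.0 F [-0.9 -5.6  8. ] dz 0.1456269773247299
0.19 tx -0.02 ty -0.06 az -0.001
0.2 tx -1.00 ty -0.00 az -0.000
0.21 tx -1.00 ty 0.00 az 0.000
```

View pics/s9.png

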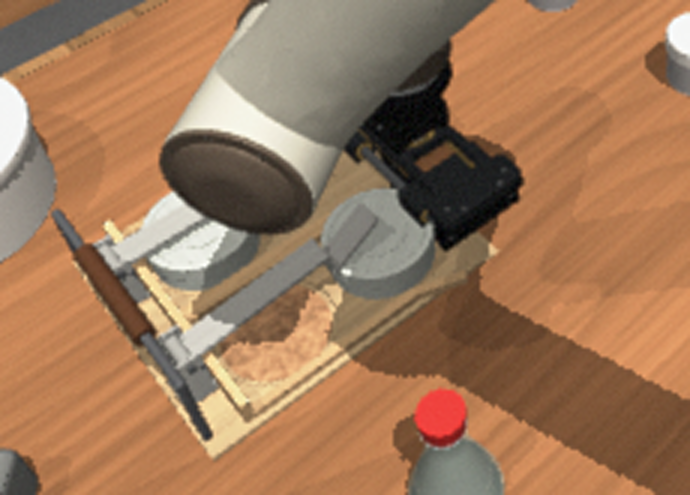

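The catch nose is now riding on the tin's front edge with about 13 N of push, and the fingers are clear on both sides.

Request:
drive_tool(rows=[{"tx": -0.7, "ty": 0, "tz": 0, "ax": 0, "ay": 0, "az": 0, "claw": 5}, {"tx": -0.8, "ty": 0, "tz": 0, "ax": 0, "ay": 0, "az": 0, "claw": 5}, {"tx": -0.8, "ty": 0, "tz": 0, "ax": 0, "ay": 0, "az": 0, "claw": 5}, {"tx": -0.8, "ty": 0, "tz": 0, "ax": 0, "ay": 0, "az": 0, "claw": 5}, {"tx": -0.8, "ty": 0, "tz": 0, "ax": 0, "ay": 0, "az": 0, "claw": 5}, {"tx": -0.8, "ty": 0, "tz": 0, "ax": 0, "ay": 0, "az": 0, "claw": 5}, {"tx": -0.8, "ty": 0, "tz": 0, "ax": 0, "ay": 0, "az": 0, "claw": 5}, {"tx": -0.6, "ty": 0, "tz": 0, "ax": 0, "ay": 0, "az": 0, "claw": 5}])

```text
time_s: 9.3
tcp_pos: [0.5189, 0.2023, 0.0174]
ee_rot: [[-0.053, -0.999, -0.002], [-0.999, 0.053, -0.004], [0.004, 0.002, -1.0]]
wrist_force: [0.3, -10.1, 8.9]
gripper_width: 0.579
gripper_force: 6.4
```

```bash
python3 -c "
from plan import *
tinw('wrist10');p,d=tint();steps(np.arange(.26,.3,.01),.016)
a,_=capture('side');a=cv2.resize(a[180:345,60:290],None,fx=3,fy=3,interpolation=2);cv2.imwrite('pics/s10.png',a[...,::-1])"
```

```text
blob [309 225  26  30 372] [0.4831 0.1925 0.0261] [0.4933 0.2091 0.042 ]
blob [191 226  26  29 366] [0.5424 0.1887 0.026 ] [0.5518 0.2059 0.042 ]
blob [228 247  70   8 343] [0.4996 0.2033 0.026 ] [0.5369 0.2089 0.0341]
blob [192 284  48  29 953] [0.5323 0.2164 0.0356] [0.5567 0.2355 0.0394]
blob [288 284  46  29 891] [0.4826 0.2195 0.0357] [0.5064 0.2387 0.0399]
expect [0.5216 0.2512 0.0173] top (array([0.4791, 0.1985, 0.0258]), array([0.5449, 0.2967, 0.0439])) 124
t 9.4 tcp [0.5191 0.2032 0.0174] head 87.0 F [-0.8 -5.8  7.2] dz 0.13569689059349765
0.26 tx -0.89 ty -0.03 az -0.001
0.27 tx -1.00 ty 0.00 az 0.000
0.28 tx -1.00 ty 0.00 az 0.000
0.29 tx -1.00 ty 0.00 az 0.000
```

View pics/s10.png

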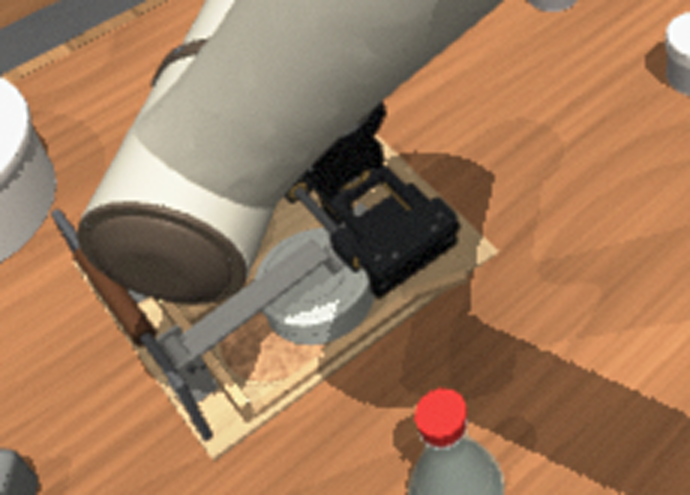

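```bash
python3 -c "
from plan import *
p,d=capture('side');P=cloud('side',d)
for u,v in((113,263),(123,277),(105,270),(135,275),(90,255)):print(u,v,P[v,u].round(3))"
```

```text
113 263 [0.373 0.376 0.343]
123 277 [0.367 0.373 0.311]
105 270 [0.386 0.387 0.325]
135 275 [0.361 0.358 0.305]
90 255 [0.409 0.392 0.343]
```

The arm's cap is more than 0.30 m up, so it is clear. Final stretch, slower.

Request:
drive_tool(rows=[{"tx": -0.5, "ty": 0, "tz": 0, "ax": 0, "ay": 0, "az": 0, "claw": 5}, {"tx": -0.5, "ty": 0, "tz": 0, "ax": 0, "ay": 0, "az": 0, "claw": 5}, {"tx": -0.5, "ty": 0, "tz": 0, "ax": 0, "ay": 0, "az": 0, "claw": 5}, {"tx": -0.5, "ty": 0, "tz": 0, "ax": 0, "ay": 0, "az": 0, "claw": 5}, {"tx": -0.5, "ty": 0, "tz": 0, "ax": 0, "ay": 0, "az": 0, "claw": 5}, {"tx": -0.5, "ty": 0, "tz": 0, "ax": 0, "ay": 0, "az": 0, "claw": 5}, {"tx": -0.3, "ty": 0, "tz": 0, "ax": 0, "ay": 0, "az": 0, "claw": 5}])

```text
time_s: 10.08
tcp_pos: [0.5205, 0.235, 0.0173]
ee_rot: [[-0.053, -0.999, -0.002], [-0.999, 0.053, -0.004], [0.004, 0.002, -1.0]]
wrist_force: [-0.4, -10.4, 9.9]
gripper_width: 0.572
gripper_force: 5.6
```

```bash
python3 -c "
from plan import *
tinw('wrist11');p,d=tint();steps([.291],.016)"
```

```text
blob [   0  200   68   55 1622] [0.6168 0.1993 0.0287] [0.6438 0.2323 0.042 ]
blob [191 225  26  30 373] [0.544  0.2216 0.026 ] [0.5536 0.2387 0.042 ]
blob [309 225  26  30 368] [0.4847 0.2252 0.026 ] [0.4951 0.2413 0.042 ]
blob [192 284  45  29 913] [0.5343 0.2489 0.0355] [0.5586 0.2682 0.0395]
blob [291 284  43  29 840] [0.4841 0.2516 0.0355] [0.506  0.2715 0.0399]
expect [0.5232 0.2834 0.0171] top (array([0.4823, 0.2294, 0.0303]), array([0.5469, 0.326 , 0.0428])) 123
t 10.1833 tcp [0.5206 0.2354 0.0173] head 87.0 F [-1.3 -7.1  7.1] dz 0.12514261896151985
0.291 tx -0.77 ty -0.04 az -0.002
```

Request:
drive_tool(rows=[{"tx": -0.2, "ty": 0, "tz": 0, "ax": 0, "ay": 0, "az": 0, "claw": 5}, {"tx": -0.2, "ty": 0, "tz": 0, "ax": 0, "ay": 0, "az": 0, "claw": 5}, {"tx": -0.2, "ty": 0, "tz": 0, "ax": 0, "ay": 0, "az": 0, "claw": 5}])

```text
time_s: 10.43
tcp_pos: [0.5214, 0.2428, 0.0165]
ee_rot: [[-0.054, -0.999, -0.0], [-0.999, 0.054, 0.0], [-0.0, 0.0, -1.0]]
wrist_force: [-1.0, -1.4, 0.0]
gripper_width: 0.571
gripper_force: 0.9
```

```bash
python3 -c "
from plan import *
tinw('wrist12');steps([.291],.016)"
```

```text
blob [   0  183   72   71 2461] [0.6172 0.1988 0.0281] [0.6439 0.2332 0.042 ]
blob [ 238  197   53   56 2523] [0.5062 0.2103 0.0281] [0.5315 0.2394 0.042 ]
blob [190 226  27  29 372] [0.5448 0.2296 0.026 ] [0.5548 0.2454 0.0419]
blob [309 226  26  29 377] [0.4856 0.2329 0.026 ] [0.4958 0.2492 0.042 ]
blob [ 192  284   48   29 1005] [0.5341 0.2562 0.0344] [0.5596 0.2765 0.0399]
blob [290 284  44  29 885] [0.485  0.2598 0.0344] [0.5078 0.2803 0.0385]
t 10.4833 tcp [0.5216 0.2435 0.0163] head 86.9 F [ 0.8 -0.2 -0.2] dz 0.033172372955200466
0.291 tx 0.04 ty 0.01 az -0.002
```

The force dropped to zero and the nose now reads low behind the tin, so the catch has closed. I back straight out and then up.

Request:
drive_tool(rows=[{"tx": 0.4, "ty": 0, "tz": 0, "ax": 0, "ay": 0, "az": 0, "claw": 5}, {"tx": 1, "ty": 0, "tz": 0, "ax": 0, "ay": 0, "az": 0, "claw": 5}, {"tx": 2, "ty": 0, "tz": 0, "ax": 0, "ay": 0, "az": 0, "claw": 5}, {"tx": 2, "ty": 0, "tz": 0, "ax": 0, "ay": 0, "az": 0, "claw": 5}, {"tx": 2, "ty": 0, "tz": 0, "ax": 0, "ay": 0, "az": 0, "claw": 5}, {"tx": 2, "ty": 0, "tz": -1, "ax": 0, "ay": 0, "az": 0, "claw": 5}, {"tx": 2, "ty": 0, "tz": -3, "ax": 0, "ay": 0, "az": 0, "claw": 5}, {"tx": 2, "ty": 0, "tz": -3, "ax": 0, "ay": 0, "az": 0, "claw": 5}, {"tx": 2, "ty": 0, "tz": -3, "ax": 0, "ay": 0, "az": 0, "claw": 5}, {"tx": 1, "ty": 0, "tz": -2, "ax": 0, "ay": 0, "az": 0, "claw": 5}])

```text
time_s: 11.32
tcp_pos: [0.5133, 0.0774, 0.1393]
ee_rot: [[-0.054, -0.999, 0.003], [-0.999, 0.054, 0.001], [-0.002, -0.003, -1.0]]
wrist_force: [1.2, 0.6, 0.9]
gripper_width: 0.575
gripper_force: 0.0
```

Request:
drive_tool(rows=[{"tx": 2, "ty": 0, "tz": -3, "ax": 0, "ay": 0, "az": 0, "claw": 5}, {"tx": 3, "ty": 0, "tz": -2, "ax": 0, "ay": 0, "az": 0, "claw": 5}, {"tx": 3, "ty": 0, "tz": 0, "ax": 0, "ay": 0, "az": 0, "claw": 5}, {"tx": 3, "ty": 0, "tz": 0, "ax": 0, "ay": 0, "az": 0, "claw": 5}, {"tx": 2, "ty": 0, "tz": 0, "ax": 0, "ay": 0, "az": 0, "claw": 5}, {"tx": 0, "ty": 0, "tz": 0, "ax": 0, "ay": 0, "az": 0, "claw": 5}])

```text
time_s: 11.82
tcp_pos: [0.5051, -0.0535, 0.1866]
ee_rot: [[-0.057, -0.998, 0.0], [-0.998, 0.057, 0.0], [-0.0, -0.0, -1.0]]
wrist_force: [-0.3, 0.4, 0.4]
gripper_width: 0.574
gripper_force: 0.0
```

```bash
python3 -c "
from plan import *
p,d=capture('side');P=cloud('side',d)
a=cv2.resize(p[180:345,60:290],None,fx=3,fy=3,interpolation=2);cv2.imwrite('pics/s13.png',a[...,::-1])
for nm,c in(('a',(.524,.291)),('b',(.636,.286))):
  m=(d>0)&(abs(P[...,2]-.036)<.006)&(np.hypot(P[...,0]-c[0],P[...,1]-c[1])<.044);q=P[m];print(nm,m.sum(),np.median(q[:,2]),np.polyfit(q[:,1],q[:,2],1))
"
```

```text
a 595 0.03339411171034746 [0.00023483 0.03336921]
b 485 0.03353730482990152 [-0.00510233  0.03497367]
```

View pics/s13.png

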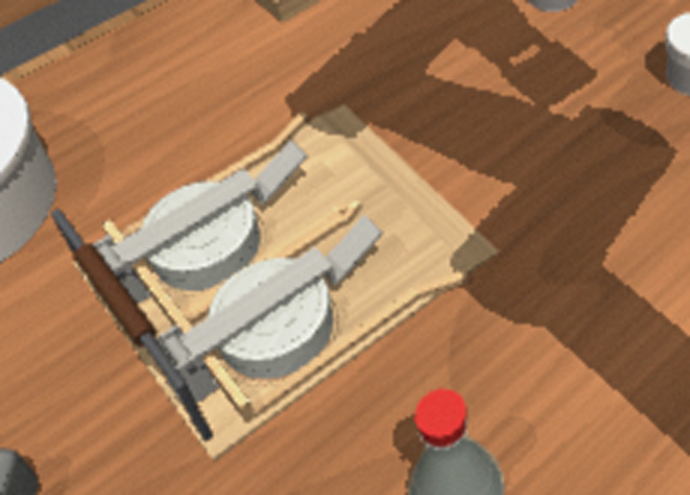

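Both tins sit at the same height (33.4 and 33.5 mm) and level, both catches are down, and the robot is clear.

```bash
python3 -c "
from station import *
print(finish_job())"
```

```text
the job is handed in; nothing more can be done
None
```

The tin is in seat a with its catch shut behind it and the job is handed in at about 12 s; the robot never touched the catches, and nothing else was seen to move.

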